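# Hang the nested cleaning baskets on the drip stand

## Task

Stow the three wire baskets of the ultrasonic bath by their handgrips on the hook of the drip stand: the large one first, nearest the post, then the medium one in front of it so that it sits inside the large, then the small one in front again, inside the medium. Set each one gently down on the hook rather than dropping it, let go of it before you fetch the next, leave all three hanging level and still, and leave the other things on the bench where they are.

Things in the scene. Friction and masses are not known exactly. Their poses are not given: they have to be found in the camera images.
- large_basket: Loose large open-top steel wire basket, 186 mm (x) by 140 mm (y) by 50 mm high, walls 3 mm thick; about 340 g. Origin: centre of its bottom, z up. A rigid wire bail in its plane x = 0 carries a moulded blue handgrip over the centre: 14 mm thick (x), 48 wide (y), 40 high, underside 140 mm and top 180 mm above the bottom. A half turn looks the same.
- medium_basket: Loose medium open-top steel wire basket, 122 mm (x) by 108 mm (y) by 44 mm high, walls 3 mm thick; about 220 g. Origin: centre of its bottom, z up. A rigid wire bail in its plane x = 0 carries a moulded green handgrip over the centre: 14 mm thick (x), 48 wide (y), 40 high, underside 128 mm and top 168 mm above the bottom. A half turn looks the same.
- small_basket: Loose small open-top steel wire basket, 60 mm (x) by 78 mm (y) by 40 mm high, walls 3 mm thick; about 130 g. Origin: centre of its bottom, z up. A rigid wire bail in its plane x = 0 carries a moulded yellow handgrip over the centre: 14 mm thick (x), 48 wide (y), 40 high, underside 116 mm and top 156 mm above the bottom. A half turn looks the same.
- large_seat (a point): Centre of the underside of the blue grip, the face that rests on the hook, 140 mm above the large basket's origin; axes as the basket's. Below it the bail is open for the hook: its 6 mm wire runs out level from both ends of the grip, 0 to 6 mm above this face, then straight down to the rim 67 mm either side.
- medium_seat (a point): Centre of the underside of the green grip, the face that rests on the hook, 128 mm above the medium basket's origin; axes as the basket's. Below it the bail is open for the hook: its 6 mm wire runs out level from both ends of the grip, 0 to 6 mm above this face, then straight down to the rim 51 mm either side.
- small_seat (a point): Centre of the underside of the yellow grip, the face that rests on the hook, 116 mm above the small basket's origin; axes as the basket's. Below it the bail is open for the hook: its 6 mm wire runs out level from both ends of the grip, 0 to 6 mm above this face, then straight down to the rim 36 mm either side.
- hook (a point): Hook of the drip stand: a level steel bar of two parallel 7 mm wires, 21 mm wide over all, reaching from the post towards the robot, its end turned up. The point is level with the top of the wires, midway between them, 200 mm above the bench; x level along the bar towards the post, y across, z up. The bar is free from x = -49 to +133 mm. Hang the grips side by side within 45 mm of this point, large nearest the post.
- hook_end (a point): Top of the bar's turned-up end, 18 mm above the bar's top and 52 mm from hook, on the robot's side; 7 mm thick. Grips must pass above it, with the bar inside the open bail.
- post_top (a point): Top of the stand's post, 150 mm from hook along +x. The post's clamp block is 34 mm square, the post 24 mm square. The large basket's wall meets the post if its grip hangs beyond about x = +38 mm of hook.
- drip_stand: Fixed drip stand: grey base under the post and a shallow steel drip pan (180 by 130, rim 10 mm high) under the hook. Origin on the bench below hook, same axes. Hung baskets' rims lie 90 (large), 84 (medium), 76 mm (small) below the bar's top. Nested, neighbouring grips stand 15 to 27 mm apart centre to centre; beyond that basket walls meet. 9 mm between nested bottoms.
- tip_box: Bystander: box of pipette tips with a red deck, 85 by 122 mm, 63 mm high. Origin: centre of its underside.
- reagent_bottle: Bystander: glass bottle with an orange cap, 70 mm wide, 140 mm high. Origin: centre of its underside.
- beaker: Bystander: clear beaker, 70 mm wide, 95 mm high. Origin: centre of its underside.
- petri_dishes: Bystander: stack of three dishes, 93 mm wide, 45 mm high. Origin: centre of its underside.
- pipette: Bystander: white and grey hand pipette lying flat, 230 mm long along its x, under 30 mm high. Origin: under its middle.
- marker: Bystander: black marker pen with a blue cap lying flat, 140 mm long along its x, 17 mm wide. Origin: under its middle.

How it is judged:
By the outcome, as a careful person would: the job done as asked, in the order asked, and still so for the second after the job is handed in, with the robot touching nothing.
It also fails if it takes over 69 s, if anything falls off the work surface, if the arm or the gripper's body presses on something with over 40 N, if the wrist force passes 120 N, or if a joint passes its speed limit or range.

## Robot

A 7-joint arm with a two-finger parallel gripper is mounted at the origin on the work surface. World frame = base frame: x ahead of the robot, y to its left, z up, the work surface at z = 0. Lengths are in m, angles in rad, forces in N, time in s.
With the tool pointing down it reaches from about 0.4 to 0.875 m from the base axis. Payload 4.4 kg.
Tool frame: the origin (TCP) lies midway between the tips of the shut fingers; the grasp point (between the pads) lies 19 mm behind it (manip.grasp_offset is the distance from the TCP to the grasp point, in m); z points along the fingers, y is the direction in which the jaws open and shut (so a half turn about z gives the same grasp; the last joint's range is limited). The gripper opens to 85 mm and grips with 20 to 120 N. Pads are 22 mm wide; open, the fingers measure 114 mm over their backs; the gripper's body (76 mm by 85 mm) begins 54 mm behind the grasp point. The pads swing forward as they close: fully open they stand 13 mm farther back than shut.
Start: joints at [1.153, 0.628, 0.038, 1.517, -0.027, 0.996, -0.02], TCP at [0.224, -0.61, 0.231] pointing down, gripper open.
Joint ranges: [-3.06, 3.06], [-0.37, 2.12], [-1.25, 1.32], [0.18, 2.47], [-1.1, 4.24], [0.23, 1.98], [-2.94, 2.94]. Speed limits (rad/s): [2.57, 2.57, 3.14, 3.14, 3.14, 3.14, 3.14].

## Interface

Orientations are given as [roll, pitch, yaw] about the fixed x, y, z axes, in that order (R = Rz(yaw) Ry(pitch) Rx(roll)).
In Python, from bench import manip, hand, kinematics, telemetry, camera, camera_params, workorder, look_for, outline_of, mark_of gives the robot as it stands. Calls block until the motion is done:
- manip.move_pose(position, orientation): joint-space move of the TCP to a pose.
- manip.line_to(position, rotation=None, vel=0.15): straight line of the TCP; rotation=None keeps the orientation; vel is the mean speed in m/s.
- manip.move_j(angles): joint-space move.
- hand.gripper_to(opening): finger opening in m; the grip force is fixed at half the most; returns when the fingers have stopped.
- manip.wait(seconds).
- kinematics.ik(position, orientation): joint angles nearest the present ones, or None.
- telemetry.state(): the state.
- camera(name): name is "side" or "top" or "wrist"; returns (picture, depth): 400x640x3 uint8, red, green, blue; 400x640 float32, m along the optical axis (not along the pixel's ray), 0 where there is no reading.
- camera_params(name): a dict with "fx", "fy", "cx", "cy" (pixels), "rvec" (rotation vector, rad) and "tvec" (3), from world to camera coordinates, as OpenCV has them; the wrist camera has in their place "tool_from_camera" (4x4, takes a point from camera to tool coordinates, whose origin is the TCP and whose axes are the flange's). Camera axes: x right, y down, z forward; pixel columns grow to the right and rows downward; lengths in m; the calibration is good to about 2 mm. A picture is of the moment at which its call begins: read the wrist's pose just before it. camera_params takes no time and is no camera call.
A pose or a line that the arm cannot do raises manip.PlanningError and nothing moves.
- workorder.hand_in(): hands the job in, once; it reports no verdict.
Trained networks look in the newest picture that a camera, given by its name, has taken for a name from the list of things; names that differ only in an ending like _2 or _b are one class to them, and where a whole thing is asked for, a point or a joint stands for the part that bears it (a point fixed in the world has none). Each returns a list of dicts, best first, with "conf" (0 to 1); they miss things now and then, are a little off and sometimes report something else, mostly with a low value. They report only what shows in the picture. A call takes as long as a camera call.
- look_for(camera, label): "extent" ([left, top, right, bottom] in pixels, round what is visible of it).
- outline_of(camera, label): "mask" (400x640 bool, what is visible of it) and "extent" ([left, top, right, bottom] in pixels, round what is visible of it).
- mark_of(camera, label): "xy" ([column, row] in pixels: a listed point, or the origin of a listed thing).
The state is a dict: "t": time; "qpos": joint angles; "dq": joint speeds; "effort": joint torques, N m; "tcp_pos": TCP position; "tool_rot": TCP orientation; "force": force on the tool from outside, world axes, zero at the start; "wrist_torque": the same for the moment, N m; "width": finger opening in m.
Only numpy, scipy, OpenCV 4.12 (cv2) and the standard library are available. Lean on these libraries where they do the work, as an engineer would, in place of code of your own. Each camera call takes 0.05 s, during which the arm holds its last target.

## Working session

There is one attempt and no reset: what is moved stays moved. The work goes in short steps, each a Python script; the robot and the scene stay as the last script left them, time stands still between calls to the robot, and variables do not carry over. Pictures are saved under pics/ and viewed, and the job is handed in when it is done.

```bash
mkdir -p pics; cat > h.py <<'E'
import numpy as np, cv2
from scipy.spatial.transform import Rotation as R
from bench import manip, hand, kinematics, telemetry, camera, camera_params, workorder, look_for, outline_of, mark_of
def save(n,name):
    p,d=camera(n); cv2.imwrite('pics/%s.png'%name,p[:,:,::-1]); return p,d
def world(n,d,mask=None,st=None):
    c=camera_params(n); v,u=np.nonzero((d>0) if mask is None else (mask&(d>0)))
    z=d[v,u]; P=np.stack([(u-c['cx'])/c['fx']*z,(v-c['cy'])/c['fy']*z,z],1)
    if 'rvec' in c:
        Rm=cv2.Rodrigues(np.array(c['rvec'],float))[0]; return (P-np.array(c['tvec']).ravel())@Rm
    T=np.array(c['tool_from_camera']); P=P@T[:3,:3].T+T[:3,3]
    return P@R.from_euler('xyz',st['tool_rot']).as_matrix().T+st['tcp_pos'] 
def proj(n,X):
    c=camera_params(n);K=np.array([[c['fx'],0,c['cx']],[0,c['fy'],c['cy']],[0,0,1]])
    return cv2.projectPoints(np.array(X,float).reshape(-1,1,3),np.array(c['rvec'],float),np.array(c['tvec'],float),K,None)[0].reshape(-1,2)
E
python3 - <<'E'
from h import *
s=telemetry.state();print(s)
for n in('top','side'):
    p,d=save(n,n+'0');np.save(n+'0.npy',d);c=camera_params(n);Rm=cv2.Rodrigues(np.array(c['rvec'],float))[0]
    print(n,c, 'pos',-Rm.T@np.array(c['tvec']).ravel())
    for l in('large_basket','medium_basket','small_basket'):
        for f in(look_for,mark_of):
            print(l,[{k:v for k,v in o.items()} for o in f(n,l)][:2])
    for l in('hook','hook_end','post_top','large_seat','medium_seat','small_seat'): print(l,mark_of(n,l)[:2])
E
```

```text
{'t': 0.0, 'qpos': array([ 1.15317623,  0.62934646,  0.038449  ,  1.51836691, -0.02698341,
        0.99628328, -0.01995354]), 'dq': array([-0.00063745, -0.00039035, -0.00192163, -0.00071326,  0.00020984,
        0.00071635,  0.00032112]), 'effort': array([-5.61645465e-04, -5.63406050e+01,  1.22593280e+00, -1.93440503e+01,
        1.08871562e-02,  1.05068885e-02,  1.09699705e-06]), 'tcp_pos': array([ 0.22379993, -0.60959727,  0.23038935]), 'tool_rot': array([-3.13970738e+00,  4.27902174e-05,  3.51869943e-01]), 'force': array([0.17970587, 0.51101104, 0.80833227]), 'wrist_torque': array([-0.02358474,  0.02325535, -0.01801291]), 'width': 0.08549453599255304}
top {'fx': 368.037455433952, 'fy': 368.037455433952, 'cx': 320.72524186003534, 'cy': 202.07607134437143, 'rvec': array([ 2.16401385, -2.1228748 ,  0.14413686]), 'tvec': array([-0.02168351,  0.55822596,  1.31096414])} pos [ 0.36664424 -0.02408597  1.37684612]
large_basket [{'extent': [179.7, 199.0, 235.2, 261.3], 'conf': 0.96}]
large_basket [{'xy': [420.7, 277.0], 'conf': 0.74}, {'xy': [211.3, 229.0], 'conf': 0.61}]
medium_basket [{'e
[... 1285 characters left out ...]
: 0.87}]
medium_basket [{'xy': [291.0, 273.3], 'conf': 0.6}, {'xy': [228.7, 353.0], 'conf': 0.32}]
small_basket [{'extent': [320.3, 317.7, 349.0, 374.8], 'conf': 0.86}]
small_basket [{'xy': [332.9, 357.2], 'conf': 0.68}, {'xy': [286.0, 156.1], 'conf': 0.21}]
hook [{'xy': [344.4, 164.7], 'conf': 0.75}]
hook_end [{'xy': [326.8, 163.6], 'conf': 0.56}]
post_top [{'xy': [393.1, 159.2], 'conf': 0.73}, {'xy': [234.5, 182.2], 'conf': 0.62}]
large_seat [{'xy': [282.4, 122.5], 'conf': 0.71}, {'xy': [235.9, 181.6], 'conf': 0.35}]
medium_seat [{'xy': [289.2, 242.2], 'conf': 0.7}, {'xy': [226.6, 352.9], 'conf': 0.65}]
small_seat [{'xy': [333.4, 335.5], 'conf': 0.81}, {'xy': [394.3, 158.6], 'conf': 0.39}]
```

View pics/top0.png

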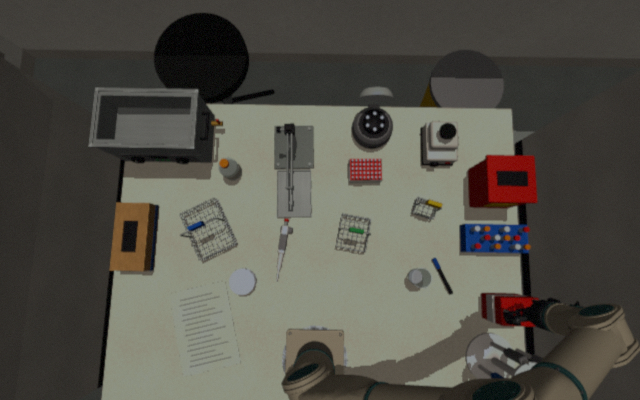

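View pics/side0.png

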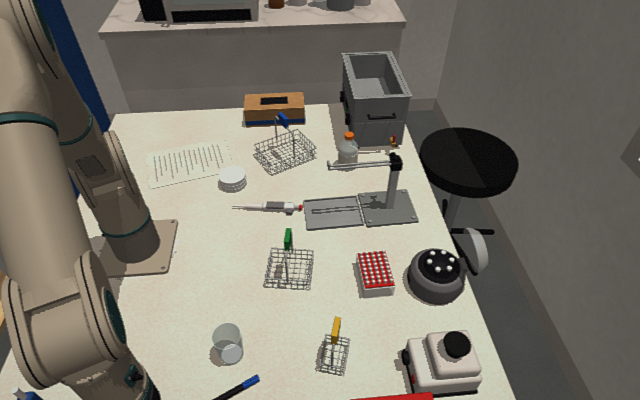

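The top view shows the blue grip at (195,226), the green at (356,230) and the yellow at (433,205). The stand's bar runs from (289,130) down to (291,210). Next I'll turn the grips and bar into 3D positions using depth.

```bash
python3 - <<'E'
from h import *
hs={'blue':(105,125),'green':(50,80),'yellow':(18,32)}
ext={'top':{'blue':(185,215,205,235),'green':(343,222,368,238),'yellow':(422,196,445,212)},
'side':{'blue':(273,110,295,132),'green':(281,225,296,252),'yellow':(328,315,344,346)}}
for n in('top','side'):
    p=cv2.imread('pics/%s0.png'%n);H=cv2.cvtColor(p,cv2.COLOR_BGR2HSV);d=np.load(n+'0.npy')
    for k,(a,b) in hs.items():
        m=(H[...,0]>=a)&(H[...,0]<=b)&(H[...,1]>120)&(H[...,2]>40)
        e=ext[n][k];M=np.zeros_like(m);M[e[1]:e[3],e[0]:e[2]]=1;m&=M
        P=world(n,d,m);print(n,k,m.sum());
        zt=np.percentile(P[:,2],90)
        Q=P[P[:,2]>.08] 
        print(' median',np.median(Q,0).round(4),'min',np.percentile(Q,5,axis=0).round(4),'max',np.percentile(Q,95,axis=0).round(4))
        top=Q[Q[:,2]>zt-.012];c=top[:,:2].mean(0);w,V=np.linalg.eigh(np.cov((top[:,:2]).T));print(' topc',c.round(4),len(top),'dir',np.degrees(np.arctan2(V[1,1],V[0,1])).round(1),np.sqrt(w).round(4))
        v,u=np.nonzero(m);cc=np.cov(np.stack([u,v]));
    P=world(n,d);
    # bar / pan
    hk=mark_of  
    Q=P[(P[:,2]>.185)&(P[:,2]<.24)&(P[:,0]>.3)&(P[:,0]<.75)&(P[:,1]>0)&(P[:,1]<.15)]
    np.save('bar_%s.npy'%n,Q);print('bar',len(Q),Q.min(0),Q.max(0))
    b=Q[(Q[:,2]<.207)]
    if len(b)>3: print('fit',np.polyfit(b[:,0],b[:,1],1), b.mean(0))
    print(Q[np.argsort(Q[:,0])][::max(1,len(Q)//40)].round(3).tolist())
E
```

```text
top blue 67
 median [0.4528 0.3953 0.1799] min [0.4422 0.3795 0.169 ] max [0.4652 0.4152 0.1844]
 topc [0.4533 0.3968] 62 dir 114.5 [0.004  0.0134]
top green 48
 median [ 0.4495 -0.1297  0.1689] min [ 0.4431 -0.1495  0.1657] max [ 0.4561 -0.1112  0.1728]
 topc [ 0.4491 -0.1303] 48 dir 79.4 [0.0034 0.0125]
top yellow 83
 median [ 0.5431 -0.3909  0.1555] min [ 0.534  -0.4112  0.1374] max [ 0.5526 -0.3705  0.1587]
 topc [ 0.5442 -0.3915] 67 dir 72.8 [0.0043 0.014 ]
bar 249 [0.57421434 0.08171903 0.19255611] [0.74786249 0.1068994  0.22090629]
fit [0.0495289  0.06116825] [0.66190338 0.0939516  0.19950503]
[[0.574, 0.1, 0.212], [0.577, 0.087, 0.217], [0.58, 0.083, 0.219], [0.586, 0.101, 0.204], [0.59, 0.089, 0.2], [0.593, 0.086, 0.199], [0.597, 0.099, 0.196], [0.6, 0.083, 0.197], [0.606, 0.085, 0.204], [0.609, 0.099, 0.2], [0.613, 0.099, 0.199], [0.617, 0.083, 0.197], [0.621, 0.09, 0.195], [0.626, 0.103, 0.201], [0.63, 0.103, 0.199], [0.633, 0.087, 0.198], [0.637, 0.083, 0.2], [0.641, 0.087, 0.196], [0.646, 0.087, 0.202], [0.649, 0.103, 0.201], [0.654, 0.104, 0.197], [0.658, 0.091, 0.194],
[... 1276 characters left out ...]
083, 0.2], [0.612, 0.084, 0.195], [0.617, 0.08, 0.206], [0.623, 0.098, 0.202], [0.627, 0.086, 0.2], [0.632, 0.081, 0.204], [0.638, 0.097, 0.198], [0.641, 0.1, 0.195], [0.644, 0.082, 0.202], [0.648, 0.086, 0.202], [0.651, 0.088, 0.2], [0.656, 0.103, 0.199], [0.662, 0.1, 0.201], [0.667, 0.099, 0.201], [0.672, 0.089, 0.198], [0.676, 0.099, 0.201], [0.68, 0.1, 0.196], [0.683, 0.099, 0.197], [0.687, 0.088, 0.198], [0.691, 0.1, 0.202], [0.695, 0.087, 0.198], [0.7, 0.082, 0.202], [0.707, 0.085, 0.202], [0.712, 0.082, 0.201], [0.715, 0.098, 0.202], [0.719, 0.101, 0.199], [0.722, 0.084, 0.198], [0.726, 0.089, 0.194], [0.73, 0.085, 0.201], [0.737, 0.101, 0.199], [0.74, 0.09, 0.2], [0.745, 0.1, 0.203]]
```

```bash
python3 - <<'E'
import cv2
p=cv2.imread('pics/top0.png');s=cv2.imread('pics/side0.png')
a=cv2.resize(p[110:270,170:310],None,fx=5,fy=4)[:,:700]
cv2.imwrite('pics/z1.png',cv2.resize(p[180:260,330:450],None,fx=6,fy=6))
cv2.imwrite('pics/z2.png',cv2.resize(p[110:270,170:320],None,fx=3.7,fy=3.7))
cv2.imwrite('pics/z3.png',cv2.resize(s[100:240,250:430],None,fx=4,fy=4))
E
```

```text
(no output)
```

View pics/z1.png

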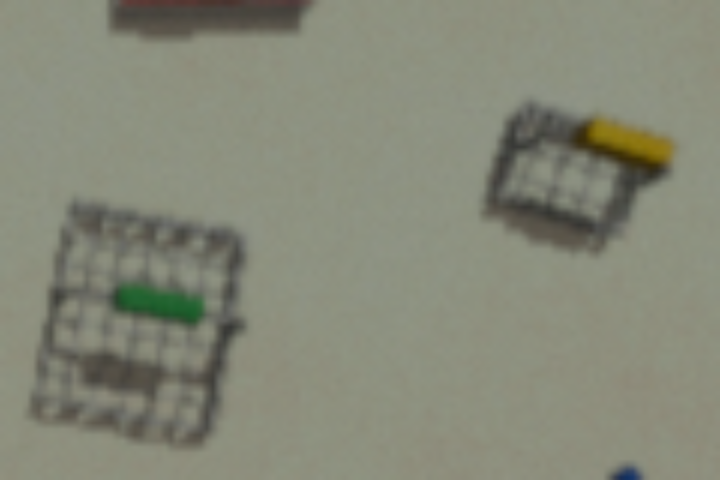

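View pics/z2.png

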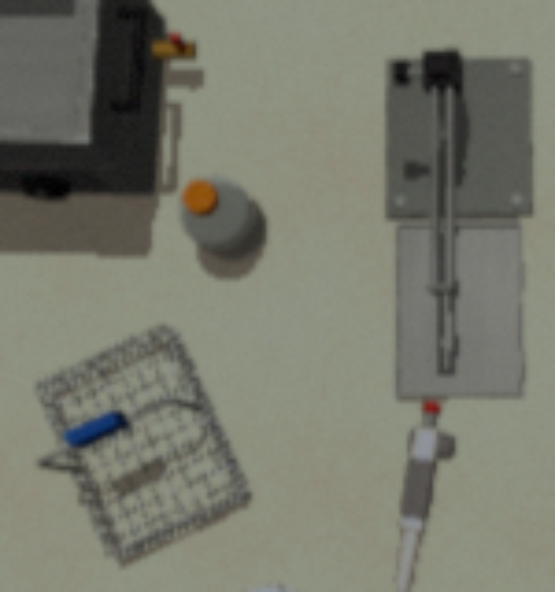

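View pics/z3.png

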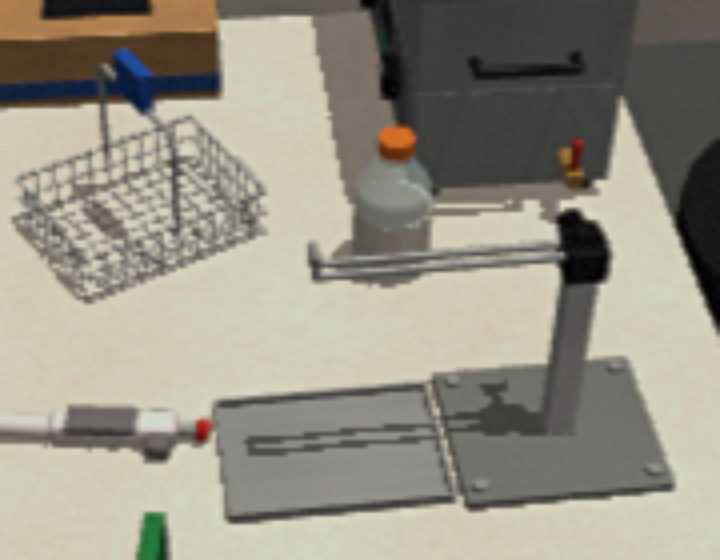

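The zooms agree with the detections, and the bar is clear from its turned-up end to the clamp. I'll grip each handgrip across its 48 mm width so the fingers stay clear of the neighbouring grips. First I'll move over the large basket and refine with the wrist camera.

```bash
python3 - <<'E'
from h import *
yaw=np.radians(26)
q=kinematics.ik([.454,.396,.147],[np.pi,0,yaw]);print('ik',q)
print(kinematics.ik([.65,.092,.3],[np.pi,0,.04]),kinematics.ik([.5,.09,.25],[np.pi,0,.04]))
s=telemetry.state();p=s['tcp_pos'];manip.line_to([p[0],p[1],.36],vel=.25);print(telemetry.state()['t'])
manip.move_pose([.40,.37,.34],[np.pi,0,yaw]);s=telemetry.state();print(s['t'],s['tcp_pos'],s['tool_rot'],s['qpos'])
p,d=save('wrist','w1');np.save('w1.npy',d);np.save('w1s.npy',s,allow_pickle=True);c=camera_params('wrist');print(c)
for l in('reagent_bottle','petri_dishes'):
  e=look_for('top',l)[:1];print(l,e)
E
```

```text
ik [-0.56643551  0.67695386 -0.31736031  1.73069239  0.28197455  0.77894662
 -2.13740627]
[-0.1208453   0.58111236 -0.10880692  1.40415738  0.0650729   1.15981772
 -1.76872423] [-0.11829324  0.40576564 -0.16061795  1.88106357  0.08331202  0.86115863
 -1.85121764]
1.9667
5.4333 [0.40064025 0.36943375 0.33984176] [3.14119816e+00 1.40551978e-04 4.52343852e-01] [-0.10952462  0.56230798 -1.11508969  1.63974856  0.52445274  1.27448951
 -2.44123639]
{'fx': 278.9241589767306, 'fy': 278.9241589767306, 'cx': 323.7283103094037, 'cy': 202.67717820633413, 'tool_from_camera': array([[ 2.32215387e-04, -9.46302855e-01, -3.23281384e-01,
         8.39026282e-02],
       [ 9.99999943e-01,  1.40893555e-04,  3.05886467e-04,
         2.74582218e-04],
       [-2.43912974e-04, -3.23281436e-01,  9.46302834e-01,
        -1.42307881e-01],
       [ 0.00000000e+00,  0.00000000e+00,  0.00000000e+00,
         1.00000000e+00]])}
reagent_bottle [{'extent': [218.5, 158.4, 239.5, 183.1], 'conf': 0.65}]
petri_dishes [{'extent': [225.5, 271.0, 256.6, 296.8], 'conf': 0.85}]
```

View pics/w1.png

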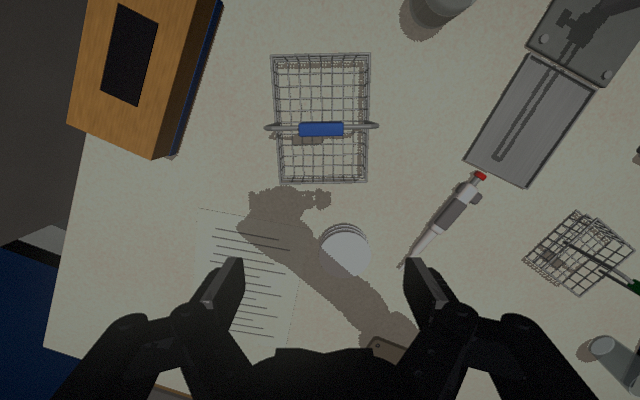

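The wrist view shows the blue grip at (321,129), level with the image axes, so the yaw is good. I'll compute its position in the world frame and the IK for the grasp.

```bash
cat >> h.py <<'E'
HS={'blue':(105,125),'green':(50,80),'yellow':(18,32)}
def grip(n,p,d,col,st=None,ztop=.18,guess=None,r=.06,verbose=True):
    H=cv2.cvtColor(np.ascontiguousarray(p),cv2.COLOR_RGB2HSV);a,b=HS[col]
    m=(H[...,0]>=a)&(H[...,0]<=b)&(H[...,1]>110)&(H[...,2]>35)&(d>0)
    P=world(n,d,m,st); k=(abs(P[:,2]-ztop)<.010)
    if guess is not None: k&=np.hypot(P[:,0]-guess[0],P[:,1]-guess[1])<r
    Q=P[k]
    if len(Q)<8: print('few',len(Q)); return None
    (c,wh,ang)=cv2.minAreaRect(Q[:,:2].astype(np.float32)*1000)
    w,V=np.linalg.eigh(np.cov(Q[:,:2].T));yaw=np.arctan2(V[1,1],V[0,1])-np.pi/2
    yaw=(yaw+np.pi/2)%np.pi-np.pi/2
    if verbose: print(n,col,len(Q),'rect c',np.round(c,1),np.round(wh,1),'mean',(Q.mean(0)*1000).round(1),'yaw',np.degrees(yaw).round(1))
    return np.array(c)/1000,Q.mean(0),yaw
E
python3 - <<'E'
from h import *
st=np.load('w1s.npy',allow_pickle=True).item();p=cv2.imread('pics/w1.png')[:,:,::-1];d=np.load('w1.npy')
grip('wrist',p,d,'blue',st,guess=(.454,.396))
for n in('top','side'):
    p=cv2.imread('pics/%s0.png'%n)[:,:,::-1];dd=np.load(n+'0.npy')
    grip(n,p,dd,'blue',guess=(.454,.396));grip(n,p,dd,'green',ztop=.168,guess=(.451,-.13));grip(n,p,dd,'yellow',ztop=.156,guess=(.545,-.395))
# bar from wrist
P=world('wrist',d,None,st);Q=P[(P[:,2]>.19)&(P[:,2]<.225)&(P[:,0]>.5)&(P[:,1]<.2)&(P[:,1]>0)];print(len(Q),Q.min(0) if len(Q) else 0,Q.max(0) if len(Q) else 0)
for y in(.36,.44,.5):
  q=kinematics.ik([.454,.395,.147],[np.pi,0,y]);print(q)
print(kinematics.ik([.454,.395,.27],[np.pi,0,.44]),kinematics.ik([.454-.0,.395-.0,.27],[np.pi,0,.44-np.pi]))
# bottle
B=world('top',np.load('top0.npy'));k=(B[:,2]>.02)&(B[:,2]<.16)&(abs(B[:,0]-.63)<.1)&(abs(B[:,1]-.31)<.06);print('bottle',B[k].min(0),B[k].max(0))
E
```

```text
wrist blue 584 rect c [455.3 399.5] [13.7 45.7] mean [455.5 399.3 179.5] yaw 27.0
top blue 62 rect c [453.4 398.6] [13.6 45.2] mean [453.3 396.8 179.7] yaw 24.5
top green 52 rect c [ 449.  -130.7] [43.3 12.1] mean [ 449.  -131.   168.9] yaw -9.3
top yellow 68 rect c [ 544.5 -391.9] [45.6 14.3] mean [ 544.1 -391.6  155.6] yaw -17.3
side blue 54 rect c [455.9 397.5] [14.5 51. ] mean [456.3 394.8 179.1] yaw 29.5
side green 85 rect c [ 452.4 -132.2] [47.3 13.3] mean [ 452.2 -136.4  168.1] yaw -8.7
side yellow 141 rect c [ 547.6 -395.6] [48.6 13.8] mean [ 546.9 -398.3  156.1] yaw -16.6
23 [0.57737481 0.09702227 0.19394694] [0.58429312 0.10252238 0.19822985]
[-0.24330416  0.82021928 -0.89923425  1.7229384   0.75761739  0.98467577
 -2.64536286]
[-0.23437333  0.82801052 -0.91865148  1.72268792  0.77234315  0.99533885
 -2.57755564]
[-0.22779399  0.83398545 -0.93318946  1.72250415  0.78331562  1.00350235
 -2.52660248]
[-0.18011926  0.70319062 -1.02871515  1.59256886  0.63277733  1.21306575
 -2.46473031] [-0.16782042  0.7158821  -1.05942631  1.59224236  0.65347588  1.22677746
  0.6589295 ]
bottle [0.53137961 0.29162748 0.02008086] [0.70545997 0.36914315 0.1462485 ]
```

```bash
python3 - <<'E'
from h import *
g=np.array([.4554,.3988]);yaw=np.radians(27)
for f in(0,-np.pi):
  for pz in([.51,.09,.245],[.651,.093,.207],[.5,.25,.26]): print(f,kinematics.ik(pz,[np.pi,0,.04+f]))
manip.move_pose([g[0],g[1],.23],[np.pi,0,yaw]);s=telemetry.state();print(s['t'],s['tcp_pos'],s['tool_rot'],s['qpos'].round(2))
manip.line_to([g[0],g[1],.147],vel=.12);s=telemetry.state();print(s['t'],s['tcp_pos'],s['force'])
hand.gripper_to(.03);s=telemetry.state();print(s['t'],s['tcp_pos'],s['force'],s['width'])
E
```

```text
0 [ 0.41999466  0.59411876 -1.00598708  1.84857072  0.58447033  1.02936165
 -2.3573433 ]
0 [ 0.29230115  0.81218648 -0.89889847  1.5040153   0.67031162  1.15395561
 -2.2621692 ]
0 [ 0.07983051  0.62205613 -0.96261958  1.72329819  0.56601915  1.10119106
 -2.59337583]
-3.141592653589793 [ 0.44518951  0.61611268 -1.05857882  1.84799647  0.61872094  1.05209482
  0.74914629]
-3.141592653589793 [ 0.35447724  0.87637925 -1.06079708  1.50212387  0.79024572  1.23414075
  0.79084089]
-3.141592653589793 [ 0.12375653  0.6607642  -1.05895929  1.72221624  0.62916667  1.14148835
  0.48801434]
6.1583 [0.45457373 0.39945276 0.23067642] [-3.14022549e+00  5.33747288e-04  4.71946689e-01] [-0.2   0.75 -1.01  1.63  0.68  1.15 -2.47]
7.0 [0.45561235 0.39944315 0.14790651] [ 0.14957804 -0.48398887  0.23116096]
7.4333 [0.45546976 0.39956254 0.14781673] [-0.49173189  1.1679079   4.64939452] 0.04734171222800397
```

```bash
python3 - <<'E'
from h import *
from scipy.optimize import minimize
for n in('top','side'):
    Q=np.load('bar_%s.npy'%n);b=Q[(Q[:,2]<.207)&(Q[:,0]>.585)&(Q[:,0]<.745)]
    def cost(t): # min width
        v=b[:,1]-t*(b[:,0]-.63); return np.percentile(v,95)-np.percentile(v,5)
    ts=np.linspace(-.05,.12,86);cs=[cost(t) for t in ts];t=ts[np.argmin(cs)]
    v=b[:,1]-t*(b[:,0]-.63);print(n,'yaw',t,min(cs),'y@.63 mid',(np.percentile(v,95)+np.percentile(v,5))/2,np.median(v),'z',np.median(b[:,2]))
    e=Q[Q[:,2]>.214];print('end',e.mean(0),e.min(0),e.max(0))
    p=cv2.imread('pics/%s0.png'%n);d=np.load(n+'0.npy')
    # pan/base: grey pixels at z<0.02
    c=camera_params(n);P=world(n,np.where(d>0,d,1)).reshape(400,640,3);
    k=(abs(P[...,2])<.018)&(P[...,0]>.5)&(P[...,0]<.9)&(abs(P[...,1]-.09)<.12)
    hsv=cv2.cvtColor(p,cv2.COLOR_BGR2HSV); g=k&(p.max(2).astype(int)<150)
    L=P[g]; L=L[(L[:,0]>.74)&(L[:,0]<.9)]
    print(p[180,300],p[180,283],len(L)); print('base rect',cv2.minAreaRect(L[:,:2].astype(np.float32)*1000))
p=np.load('top0.npy')
for n,ms in(('top',[(291.9,172),(288.7,187.5),(284.3,124.7)]),('side',[(344.4,164.7),(326.8,163.6),(393.1,159.2)])):
    c=camera_params(n);Rm=cv2.Rodrigues(np.array(c['rvec'],float))[0];o=-Rm.T@np.array(c['tvec']).ravel()
    for m,z in zip(ms,(.2,.218,.225)):
        r=Rm.T@np.array([(m[0]-c['cx'])/c['fx'],(m[1]-c['cy'])/c['fy'],1]);print(n,(o+r*(z-o[2])/r[2]).round(4))
E
```

```text
top yaw 0.033999999999999975 0.019713604972589033 y@.63 mid 0.09313654983846202 0.0899815827501402 z 0.19953833011211164
end [0.57835274 0.09094525 0.217867  ] [0.57622274 0.08334504 0.214253  ] [0.58039815 0.09944666 0.22090629]
[116 123 121] [114 121 120] 2109
base rect ((820.0289306640625, 89.98568725585938), (159.67494201660156, 239.85655212402344), 0.05801060423254967)
side yaw 0.043999999999999984 0.01941861100697502 y@.63 mid 0.09026950071911016 0.08857548513268539 z 0.20031704698003278
end [0.58106021 0.08795668 0.21864718] [0.57759    0.07939872 0.21425616] [0.58357013 0.09665103 0.22137757]
[185 205 207] [182 205 209] 1108
base rect ((800.181884765625, 96.66896057128906), (123.13642883300781, 154.17953491210938), 1.4748486280441284)
top [0.6332 0.0837 0.2   ]
top [0.5782 0.0907 0.218 ]
top [0.7847 0.1111 0.225 ]
side [0.6296 0.0964 0.2   ]
side [0.5763 0.0846 0.218 ]
side [0.7682 0.0785 0.225 ]
```

```bash
cat >> h.py <<'E'
HOOK=np.array([.631,.0915]);BY=.04;U=np.array([np.cos(BY),np.sin(BY)])
def rep(tag=''):
    s=telemetry.state();print(tag,'t',round(s['t'],2),'tcp',s['tcp_pos'].round(4),'yaw',round(s['tool_rot'][2],3),'F',s['force'].round(2),'w',round(s['width'],4));return s
E
python3 - <<'E'
from h import *
manip.line_to([.4554,.3988,.250],vel=.15);rep('lift')
pre=HOOK-.115*U
manip.line_to([.46,.24,.250],rotation=[np.pi,0,.2],vel=.18);rep()
manip.line_to([pre[0],pre[1],.250],rotation=[np.pi,0,BY],vel=.18);s=rep('pre');print(s['qpos'].round(2))
save('side','s1');save('top','t1')
E
python3 - <<'E'
import cv2
s=cv2.imread('pics/s1.png');cv2.imwrite('pics/s1z.png',cv2.resize(s[60:260,200:440],None,fx=3,fy=3))
E
```

```text
lift t 8.27 tcp [0.4552 0.3978 0.2488] yaw 0.471 F [ 0.15 -1.03 -3.1 ] w 0.0467
 t 9.3 tcp [0.4598 0.2414 0.2502] yaw 0.201 F [-0.21 -0.06 -2.97] w 0.0471
pre t 10.36 tcp [0.5156 0.0887 0.2502] yaw 0.043 F [-0.72  0.51 -3.5 ] w 0.0473
[ 0.42  0.59 -1.    1.83  0.57  1.04 -2.33]
```

View pics/s1z.png

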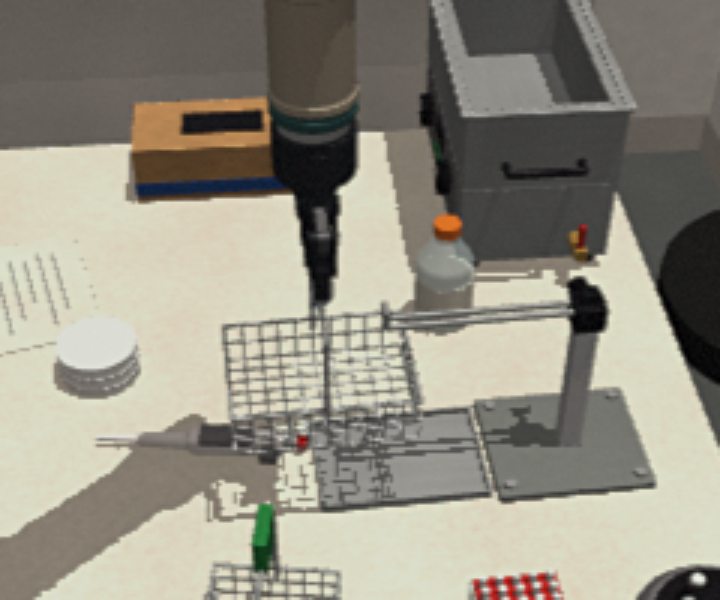

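The large basket hangs level in the gripper, with its bail in front of the bar's turned-up end and the grip above it. I'll advance along the bar and lower while watching the force.

```bash
cat >> h.py <<'E'
def lower(xy,zstart,zexp,zmin):
    """xy hold; step down until the weight has left the wrist"""
    manip.line_to([xy[0],xy[1],zexp+.004],vel=.06);manip.wait(.15)
    f0=np.mean([telemetry.state()['force'][2]]);rep('above')
    z=zexp+.004
    while z>zmin:
        z-=.0012;manip.line_to([xy[0],xy[1],z],vel=.03)
        f=telemetry.state()['force'][2]
        print(round(z,4),round(f,2),end='; ')
        if f-f0>4.5: break
    rep('\ncontact')
E
python3 - <<'E'
from h import *
t=HOOK+.021*U
manip.line_to([t[0],t[1],.250],rotation=[np.pi,0,BY],vel=.12);rep('over')
lower(t,.25,.2078,.2035)
E
```

```text
over t 11.74 tcp [0.6514 0.0924 0.25  ] yaw 0.041 F [-0.01 -0.04 -3.53] w 0.0471
above t 12.68 tcp [0.6522 0.0926 0.2124] yaw 0.04 F [ 0.7  -0.48 -3.83] w 0.0472
0.2106 -3.74; 0.2094 -3.52; 0.2082 -3.21; 0.207 1.4; 
contact t 13.68 tcp [0.6521 0.0924 0.2076] yaw 0.04 F [-0.69  0.28  1.4 ] w 0.0472
```

Contact came at the expected height, with the weight transferred to the bar. I'll release, retreat and look.

```bash
python3 - <<'E'
from h import *
hand.gripper_to(.072);rep('open')
t=telemetry.state()['tcp_pos'];manip.line_to([t[0],t[1],.29],vel=.2);rep('up')
manip.line_to([.56,.0,.34],vel=.3)
for n in('side','top'):
    p,d=save(n,n+'2');np.save(n+'2.npy',d);grip(n,p,d,'blue',ztop=.24,guess=(.652,.092))
E
python3 - <<'E'
import cv2,numpy as np
s=cv2.imread('pics/side2.png');cv2.imwrite('pics/s2z.png',cv2.resize(s[80:240,250:430],None,fx=4,fy=3.7))
E
```

```text
open t 14.04 tcp [0.6521 0.0925 0.2071] yaw 0.04 F [-0.23  1.13  0.53] w 0.072
up t 14.61 tcp [0.6519 0.0922 0.2895] yaw 0.04 F [0.16 0.23 0.05] w 0.072
side blue 64 rect c [651.6  89.3] [12.9 47.4] mean [650.9  86.1 239.1] yaw 1.5
top blue 43 rect c [647.7  99.3] [12.4 31.7] mean [647.1 100.4 240.3] yaw -2.2
```

View pics/s2z.png

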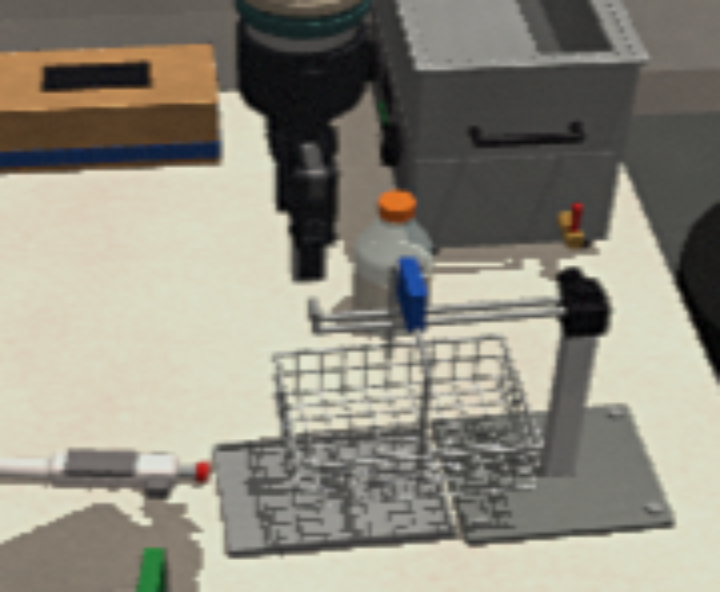

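The large basket hangs level on the bar at about hook +20 mm. Next is the medium basket, starting with a wrist look.

```bash
cat >> h.py <<'E'
def fetch_look(g,yaw,ztop,col,name,off=.06):
    c=np.array(g)-off*np.array([np.cos(yaw),np.sin(yaw)])
    manip.move_pose([c[0],c[1],ztop+.15],[np.pi,0,yaw]);s=rep('look');print(s['qpos'].round(2))
    p,d=save('wrist',name);return grip('wrist',p,d,col,s,ztop=ztop,guess=g)
E
python3 - <<'E'
from h import *
hand.gripper_to(.085)
r=fetch_look((.4505,-.133),np.radians(-9),.168,'green','w2')
print(kinematics.ik([.45,-.132,.135],[np.pi,0,-.157]))
E
```

```text
look t 16.47 tcp [ 0.3927 -0.1232  0.3187] yaw -0.156 F [0.49 0.48 0.39] w 0.0849
[ 1.12  0.32 -1.14  1.99  0.34  1.04 -1.9 ]
wrist green 589 rect c [ 451.2 -132. ] [46.3 13.2] mean [ 451.6 -131.9  167.6] yaw -8.8
[ 0.78328157  0.65919718 -0.8367708   2.08941506  0.75511415  0.72551473
 -2.27752709]
```

View pics/w2.png

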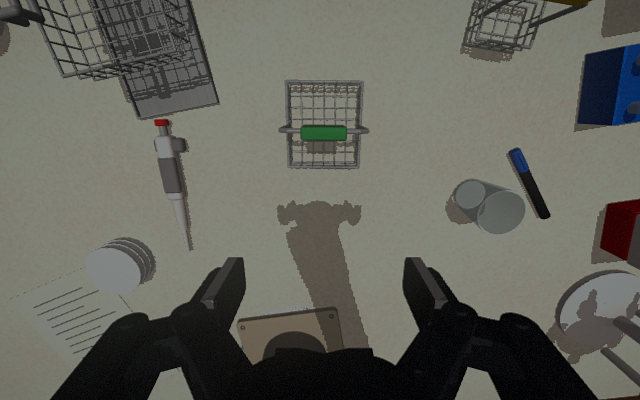

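```bash
python3 - <<'E'
from h import *
g=(.4513,-.132);yaw=-.155
manip.move_pose([g[0],g[1],.215],[np.pi,0,yaw]);rep()
manip.line_to([g[0],g[1],.135],vel=.12);s0=rep('down')
hand.gripper_to(.03);rep('grip')
manip.line_to([g[0],g[1],.264],vel=.15);rep('lift')
pre=HOOK-.125*U
manip.line_to([pre[0],pre[1],.264],rotation=[np.pi,0,BY],vel=.18);s=rep('pre');print(s['qpos'].round(2))
for n in('side','top'):
    p,d=save(n,n+'3');grip(n,p,d,'green',ztop=.297,guess=pre);grip(n,p,d,'blue',ztop=.24,guess=(.652,.092))
E
python3 - <<'E'
import cv2,numpy as np
s=cv2.imread('pics/side3.png');cv2.imwrite('pics/s3z.png',cv2.resize(s[80:240,230:420],None,fx=4,fy=3.7))
E
```

```text
t 17.07 tcp [ 0.4519 -0.1304  0.2152] yaw -0.152 F [0.22 0.15 0.58] w 0.0852
down t 17.88 tcp [ 0.4519 -0.1321  0.1359] yaw -0.155 F [ 0.16 -0.25  0.37] w 0.085
grip t 18.32 tcp [ 0.4517 -0.1319  0.1357] yaw -0.155 F [-0.8   0.36  4.79] w 0.047
lift t 19.33 tcp [ 0.4505 -0.1321  0.2631] yaw -0.155 F [-0.01 -0.91 -1.79] w 0.0469
pre t 20.73 tcp [0.5059 0.0853 0.2637] yaw 0.039 F [-0.17 -0.34 -2.35] w 0.047
[ 0.44  0.56 -1.02  1.84  0.55  1.06 -2.32]
few 0
side blue 61 rect c [651.6  89.2] [12.2 44.9] mean [650.9  86.6 240.5] yaw 2.9
few 0
top blue 67 rect c [649.3  93.1] [14.7 44.8] mean [648.5  90.2 239.5] yaw 1.1
```

View pics/s3z.png

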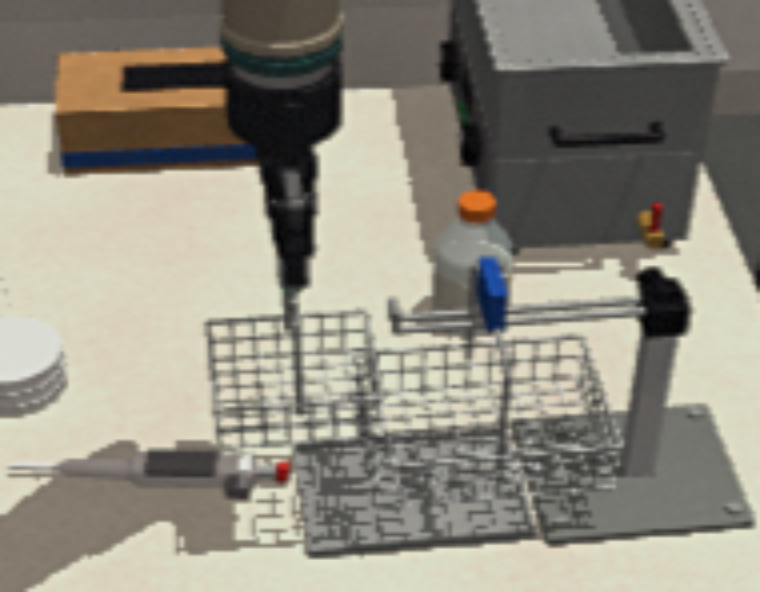

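The medium basket is held level and sits higher than the large rim. I'll take it along the bar and down.

```bash
python3 - <<'E'
from h import *
t=HOOK-.0005*U
manip.line_to([t[0],t[1],.264],rotation=[np.pi,0,BY],vel=.12);rep('over')
p,d=save('side','side3b');grip('side',p,d,'blue',ztop=.24,guess=(.652,.092))
cv2.imwrite('pics/s3bz.png',cv2.resize(p[80:240,230:420,::-1],None,fx=4,fy=3.7))
E
```

```text
over t 22.02 tcp [0.6299 0.0915 0.264 ] yaw 0.04 F [-1.18  0.72 -1.84] w 0.0473
side blue 51 rect c [651.8  87.3] [12.  44.6] mean [651.4  82.2 239.5] yaw -2.4
```

View pics/s3bz.png

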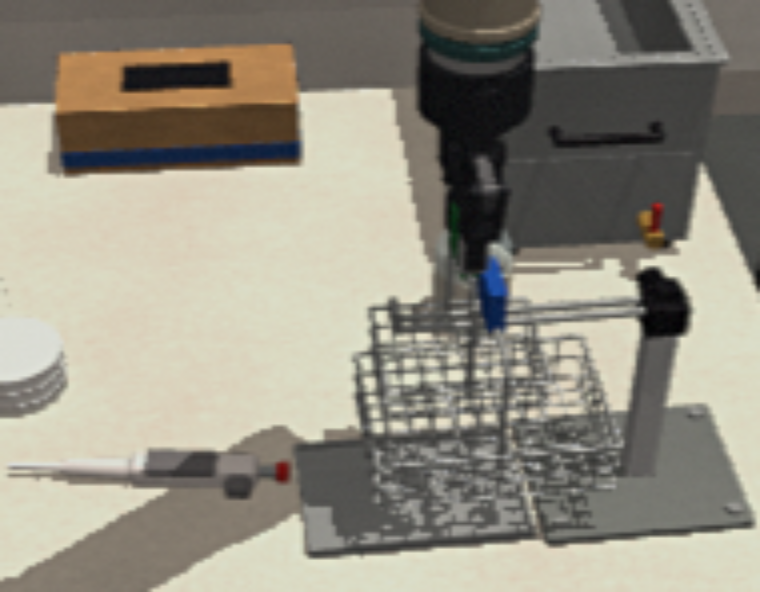

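The medium's front wall (column 372 in the zoom) is inside the large's (column 357), so I'll lower it.

```bash
python3 - <<'E'
from h import *
t=HOOK-.0005*U
lower(t,.264,.2077,.2035)
p,d=save('side','side3c');grip('side',p,d,'blue',ztop=.24,guess=(.652,.092))
cv2.imwrite('pics/s3cz.png',cv2.resize(p[80:240,230:420,::-1],None,fx=4,fy=3.7))
E
```

```text
above t 23.25 tcp [0.6308 0.0916 0.2122] yaw 0.04 F [-0.46  0.3  -1.37] w 0.0468
0.2105 -1.93; 0.2093 -1.83; 0.2081 -1.75; 0.2069 3.27; 
contact t 24.25 tcp [0.6306 0.0916 0.2077] yaw 0.04 F [-1.58 -1.31  3.27] w 0.0469
side blue 10 rect c [654.7  73. ] [16.4  7.9] mean [654.8  72.5 238.3] yaw -22.9
```

View pics/s3cz.png

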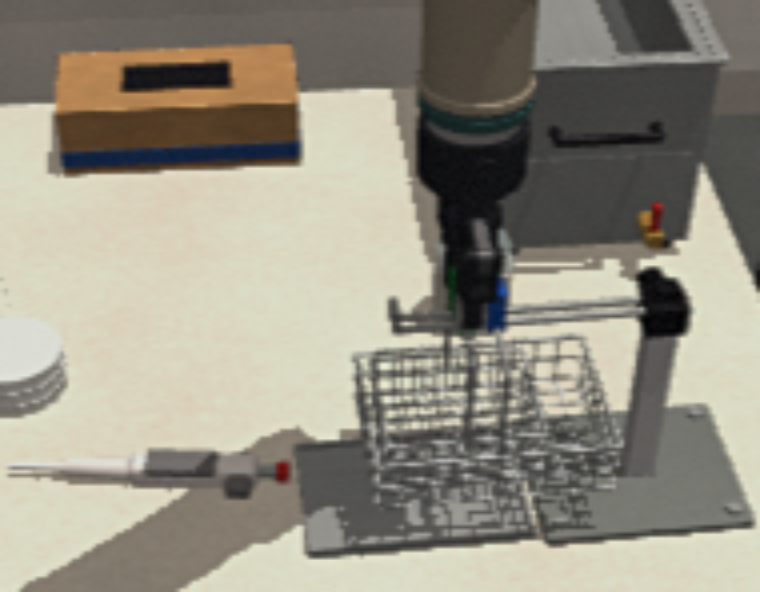

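Contact came at the expected bar height, and the medium is inside the large. I'll release, clear away and look.

```bash
python3 - <<'E'
from h import *
hand.gripper_to(.070);rep('open')
t=telemetry.state()['tcp_pos'];manip.line_to([t[0],t[1],.30],vel=.2);rep('up')
manip.line_to([.56,-.10,.34],vel=.3);hand.gripper_to(.085)
for n in('side','top'):
    p,d=save(n,n+'4');
    b=grip(n,p,d,'blue',ztop=.24,guess=(.652,.092));g=grip(n,p,d,'green',ztop=.24,guess=(.63,.092))
p=cv2.imread('pics/side4.png');cv2.imwrite('pics/s4z.png',cv2.resize(p[80:240,230:420],None,fx=4,fy=3.7))
r=fetch_look((.5455,-.394),np.radians(-17),.156,'yellow','w4')
E
```

```text
open t 24.65 tcp [0.6305 0.0915 0.2067] yaw 0.04 F [ 0.06  0.06 -1.1 ] w 0.0701
up t 25.27 tcp [0.6301 0.091  0.2991] yaw 0.04 F [ 1.69 -0.28 -1.62] w 0.07
side blue 62 rect c [651.4  88.5] [12.2 47.1] mean [650.9  86.4 239.9] yaw 2.4
side green 66 rect c [630.9  90.1] [13.7 49.3] mean [630.   86.4 240. ] yaw 1.5
top blue 72 rect c [649.4  93.2] [15.2 44.9] mean [648.3  91.8 239.3] yaw 3.8
top green 72 rect c [626.7  92.4] [14.4 44.3] mean [627.2  91.7 240.4] yaw 0.1
look t 27.62 tcp [ 0.4895 -0.3741  0.3066] yaw -0.293 F [ 0.72  0.66 -0.72] w 0.0853
[ 1.14  0.66 -0.95  1.5   0.55  1.27 -1.74]
wrist yellow 673 rect c [ 547.8 -395. ] [47.5 13.9] mean [ 548.2 -394.5  155.2] yaw -17.4
```

View pics/s4z.png

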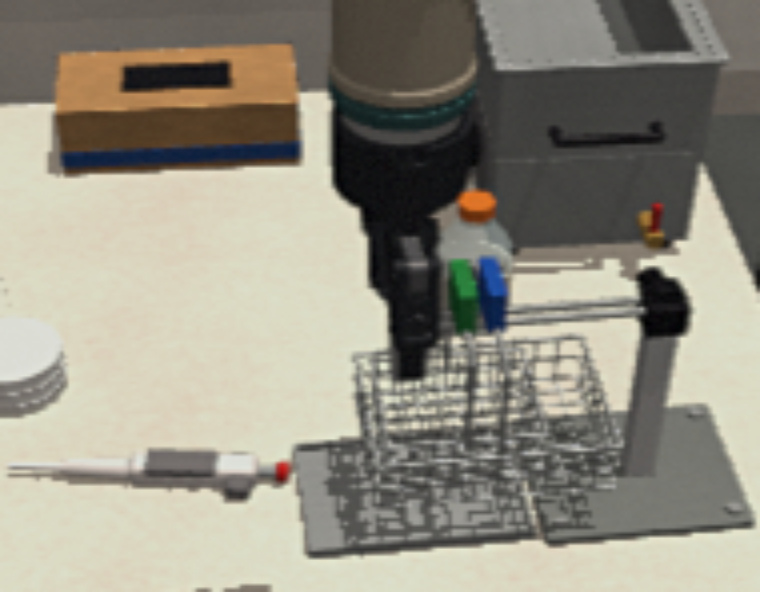

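View pics/w4.png

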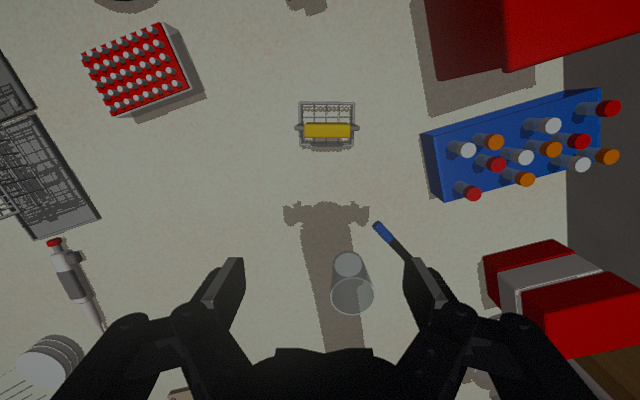

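Both grips stand upright about 21 mm apart, and the yellow grip is at (328,130) in the wrist view. Now I'll fetch the small basket.

```bash
python3 - <<'E'
from h import *
g=(.5472,-.3948);yaw=np.radians(-17.3)
manip.move_pose([g[0],g[1],.205],[np.pi,0,yaw]);rep()
manip.line_to([g[0],g[1],.123],vel=.12);rep('down')
hand.gripper_to(.03);rep('grip')
manip.line_to([g[0],g[1],.258],vel=.15);rep('lift')
pre=HOOK-.125*U
manip.line_to([pre[0],pre[1],.258],rotation=[np.pi,0,BY],vel=.2);s=rep('pre');print(s['qpos'].round(2))
t=HOOK-.0215*U
manip.line_to([t[0],t[1],.258],rotation=[np.pi,0,BY],vel=.1);rep('over')
p,d=save('side','side5');cv2.imwrite('pics/s5z.png',cv2.resize(p[80:240,230:420,::-1],None,fx=4,fy=3.7))
grip('side',p,d,'blue',ztop=.24,guess=(.652,.092));g=grip('side',p,d,'green',ztop=.24,guess=(.63,.092))
E
```

```text
t 28.21 tcp [ 0.548  -0.3932  0.2057] yaw -0.3 F [-0.72  0.9  -0.09] w 0.0853
down t 29.04 tcp [ 0.5478 -0.395   0.124 ] yaw -0.302 F [ 0.6  -0.13  0.4 ] w 0.0848
grip t 29.48 tcp [ 0.548  -0.3949  0.1239] yaw -0.302 F [0.07 0.68 4.03] w 0.0471
lift t 30.52 tcp [ 0.5464 -0.3947  0.2567] yaw -0.302 F [-0.3   0.81 -1.72] w 0.0468
pre t 33.09 tcp [0.5062 0.0857 0.2578] yaw 0.039 F [-0.21  0.16 -2.3 ] w 0.0472
[ 0.44  0.57 -1.02  1.84  0.56  1.05 -2.34]
over t 34.27 tcp [0.609  0.0907 0.258 ] yaw 0.04 F [ 0.6  -0.88 -1.57] w 0.047
side blue 64 rect c [651.6  89.4] [13.  49.5] mean [650.7  86.  239.8] yaw 2.0
side green 54 rect c [630.8  87.7] [13.2 50.9] mean [630.9  82.6 239.5] yaw -5.2
```

View pics/s5z.png

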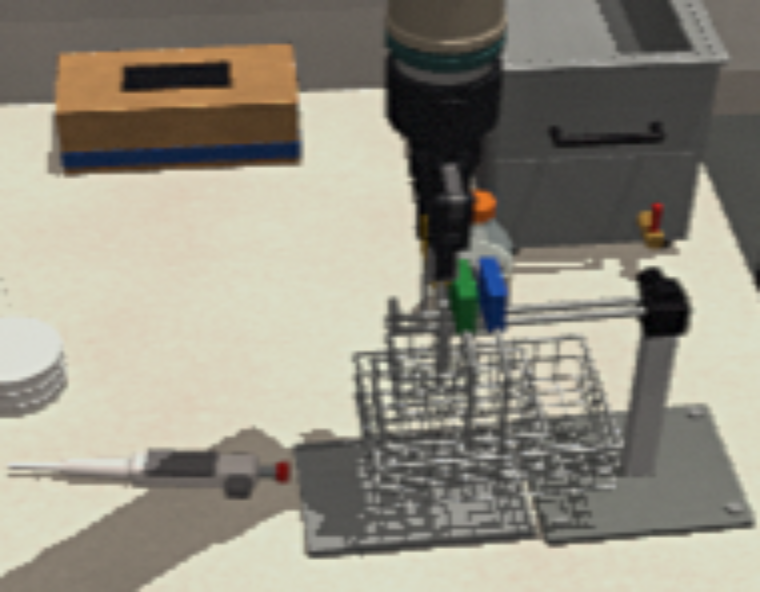

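The small's front wall (column 390) lies inside the medium's (372), and the other grips haven't moved. I'll lower it and release.

```bash
python3 - <<'E'
from h import *
t=HOOK-.0215*U
lower(t,.258,.2077,.2035)
s=telemetry.state()
if s['force'][2]>0.8:
    hand.gripper_to(.070);rep('open')
    t=telemetry.state()['tcp_pos'];manip.line_to([t[0],t[1],.30],vel=.15);rep('up')
    manip.line_to([.46,-.10,.36],vel=.3)
    for n in('side','top'):
        p,d=save(n,n+'6')
        for c,x in(('blue',.652),('green',.63),('yellow',.609)): grip(n,p,d,c,ztop=.24,guess=(x,.092))
    rep('end')
    p=cv2.imread('pics/side6.png');cv2.imwrite('pics/s6z.png',cv2.resize(p[80:240,230:420],None,fx=4,fy=3.7))
E
```

```text
above t 35.4 tcp [0.6098 0.0908 0.2122] yaw 0.04 F [ 0.17  0.36 -0.58] w 0.0469
0.2105 -1.35; 0.2093 -1.38; 0.2081 -1.83; 0.2069 4.9; 
contact t 36.4 tcp [0.6096 0.0907 0.2078] yaw 0.04 F [-2.59 -1.51  4.9 ] w 0.0474
open t 36.75 tcp [0.6095 0.0906 0.2067] yaw 0.04 F [ 0.47  0.42 -0.61] w 0.0699
up t 37.52 tcp [0.6091 0.0902 0.2991] yaw 0.04 F [-0.63 -0.21  0.03] w 0.0703
side blue 64 rect c [651.4  89.7] [13.3 48.9] mean [650.7  86.3 239.5] yaw 1.9
side green 67 rect c [630.7  87.9] [13.4 51.3] mean [629.9  85.9 239.6] yaw 0.9
side yellow 72 rect c [609.8  88.8] [14.3 51.3] mean [610.   84.5 239.6] yaw 3.1
top blue 71 rect c [649.4  93.2] [14.9 45.1] mean [648.4  92.4 239.4] yaw 5.5
top green 71 rect c [627.4  92.5] [14.6 44.4] mean [627.1  91.9 239.7] yaw -0.1
top yellow 70 rect c [607.3  91.7] [14.6 44.4] mean [606.2  91.4 240. ] yaw 5.9
end t 38.6 tcp [ 0.4605 -0.0985  0.3597] yaw 0.042 F [-0.03  0.24  0.03] w 0.0699
```

View pics/s6z.png

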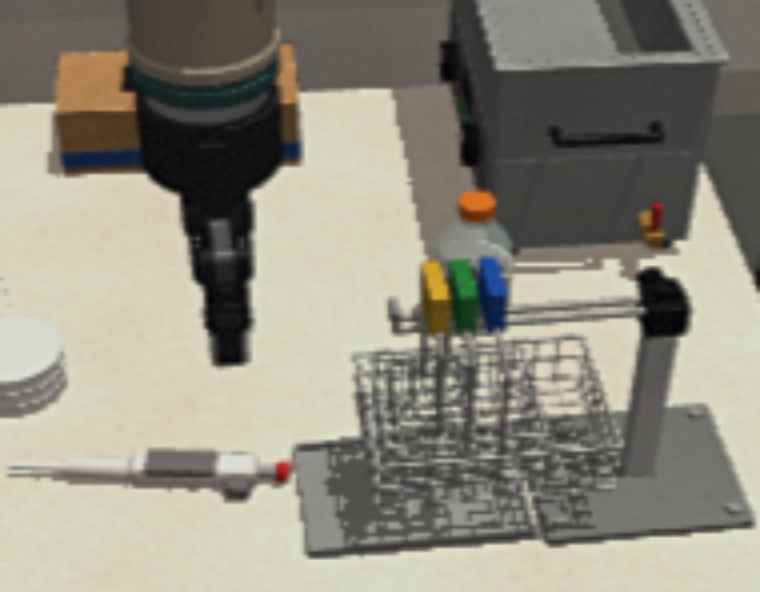

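View pics/top6.png

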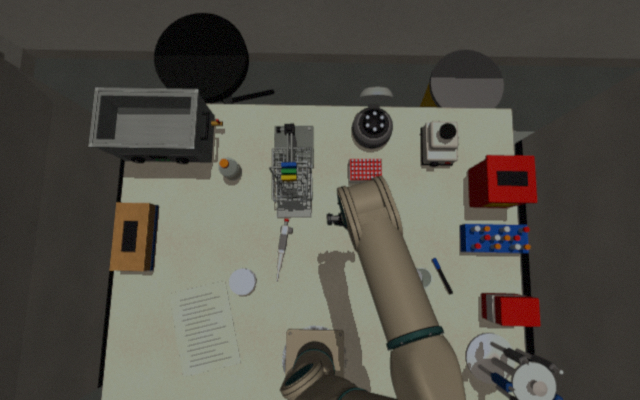

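The blue, green and yellow grips stand side by side on the bar (about (290,172) in the top view). Their tops are level at about 240 mm and they're spaced about 21 mm apart. The bystanders in view are where they were. I'll check that the baskets are still, then hand in.

```bash
python3 - <<'E'
from h import *
manip.wait(1.0)
p,d=save('side','side7');a=cv2.imread('pics/side6.png')[:,:,::-1]
print('diff in stand region',np.abs(p[130:240,310:420].astype(int)-a[130:240,310:420]).mean())
for c,x in(('blue',.652),('green',.63),('yellow',.609)): grip('side',p,d,c,ztop=.24,guess=(x,.092))
rep();workorder.hand_in()
E
```

```text
diff in stand region 1.0174380165289256
side blue 63 rect c [651.3  89.4] [12.  47.8] mean [650.9  86.5 239.7] yaw 2.9
side green 65 rect c [630.6  90.6] [13.4 49. ] mean [629.7  86.4 239.9] yaw 0.3
side yellow 74 rect c [609.8  91.2] [14.1 53.6] mean [609.8  84.7 239.2] yaw 2.6
 t 39.65 tcp [ 0.46 -0.1   0.36] yaw 0.04 F [-0.28 -0.33 -0.77] w 0.0702
the job is handed in; nothing more can be done
```

All three baskets are on the hook, nested in the order you asked: large nearest the post, then medium, then small in front. Each one was lowered until the wrist force showed its weight on the bar, then let go before the next was fetched. I handed the job in at 39.7 s, under the 69 s limit.

- **Position:** the grips hang at about +20, 0 and −21 mm from the hook point, so neighbours are about 21 mm apart. All three grip tops measured 239–240 mm above the bench, so they are seated level on the bar.
- **Stillness:** a second side picture about a second later showed the same grip positions to within measurement noise.
- **Bystanders:** they look unmoved in the last pictures by eye. I did not measure their positions, and the beaker was partly hidden behind the arm in the last top view.
- **Disagreements:** the side and top cameras differ by 2–4 mm on grip position. That is close to their stated 2 mm calibration and well inside the spacing tolerance. Some of the network's marks for the hook and post were 10 to 20 mm off across the bar, so I used the measured bar depth instead.

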